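# Square up the cover boards and hold the clip open over them

## Robot

A 7-joint arm with a two-finger parallel gripper is mounted at the origin on the work surface. World frame = base frame: x ahead of the robot, y to its left, z up, the work surface at z = 0. Lengths are in m, angles in degrees, forces in N, time in s.
With the tool pointing down it reaches from about 0.4 to 0.925 m from the base axis. Payload 5.6 kg.
Tool frame: the origin (TCP) lies at the very end of the fingers, on their centre line; the grasp point (between the pads) lies 19 mm behind it; z points along the fingers, y is the direction in which the jaws open and shut (so a half turn about z gives the same grasp; the last joint's range is limited). The gripper opens to 85 mm and grips with 20 to 120 N. Pads are 22 mm wide; open, the fingers measure 114 mm over their backs; the gripper's body (76 mm by 85 mm) begins 54 mm behind the grasp point. The pads swing forward as they close: fully open they stand 13 mm farther back than shut.
Start: joints at [-72.536, 26.786, -0.665, 91.828, 0.344, 61.387, -3.226], TCP at [0.222, 0.611, 0.231] pointing down, gripper open.
Joint ranges: [-144.91, 144.91], [-17.63, 115.5], [-89.93, 88.59], [15.96, 139.68], [-74.01, 254.01], [8.47, 105.57], [-167.45, 167.45]. Speed limits (degrees/s): [147.25, 147.25, 180, 180, 180, 180, 180].

## Interface

Orientations are given as [roll, pitch, yaw] about the fixed x, y, z axes, in that order (R = Rz(yaw) Ry(pitch) Rx(roll)).
In Python, from cell import * gives the robot as it stands.
- The arm moves only by the tool play_rows, never from a script. Its argument "commands" is a list that holds one entry, the list of rows, each a list of 5 numbers: the shift along the world's x, y, z normalised to -1 to 1, where 1 is 40 mm, then the turn about the world's z normalised to -1 to 1, where 1 is 0.12 rad, then the closure, from 0 (fully open) to 1 (shut). In form: [[[tx, ty, tz, twist, jaw], ...]]. A call has exactly 10 rows; each row shifts and turns the commanded pose from where the row before left it; what a row does not reach is not made up. A row lasts 1/10 s, in which the tool goes at most 50 mm and 8.59 degrees, less where a joint would pass 70% of its speed; a pose out of reach is approached as far as the arm can. A call with a number of a shift or a turn outside -1 to 1 is refused whole. A call with a gripper value outside its range is refused whole. The fingers move at their own pace and stop on an object; "grip_force" is the grip in N (left out, the last holds). Time passes only in rows, so rows that do not move let the fingers close, or fill a call up. It gives the time, the measured TCP pose, the force and the opening at its end, in the units of the state.
- get_state(): the state, without advancing time (a new reading comes with each control period).
- capture(name): name is "side" or "top"; returns the picture (400x640x3 uint8, red, green, blue); there is no depth.
- camera_info(name): a dict with "fx", "fy", "cx", "cy" (pixels), "D" ([k1, k2, p1, p2, k3] as OpenCV has them; the pictures are not rectified), "rvec" (rotation vector, rad) and "tvec" (3), from world to camera coordinates, as OpenCV has them. Camera axes: x right, y down, z forward; pixel columns grow to the right and rows downward; lengths in m; the calibration is good to about 2 mm. A picture is of the moment at which its call begins. camera_info takes no time and is no camera call.
- finish_job(): hands the job in, once; it reports no verdict.
The state is a dict: "t": time; "qpos": joint angles; "joint_velocities": joint speeds; "joint_torque": joint torques, N m; "tool_pos": TCP position; "tool_rot": TCP orientation; "wrist_force": force on the tool from outside, world axes, zero at the start; "moment": the same for the moment, N m; "width": finger opening in m.
Only numpy, scipy, OpenCV 4.12 (cv2) and the standard library are available. Lean on these libraries where they do the work, as an engineer would, in place of code of your own. Each camera call takes 0.05 s, during which the arm holds its last target.

## Task

First tap the three cover boards standing in the metal squaring stand along until all three sit flush against its end stop. Then squeeze the red-handled spring clip open, take it off its rest and hold it wide open astride the middle of the boards' top edges, its lips a good centimetre down on either side of all three boards and nothing of it touching them, so that I can slip in one more sheet. Finish while still holding the clip open like that: do not let it go, and leave everything else on the desk where it is.

Things in the scene. Friction and masses are not known exactly. Their poses are not given: they have to be found in the camera images.
- stand: squaring stand, screwed down. Dark base 150 x 90 x 6 mm with two upright aluminium walls along its x axis that form a channel 14 mm wide (y from -7 to 7), and an end stop at the channel's +x end whose face is at x = 50. Walls (x from -20 to 55, outer faces at y = +-12) and stop reach z = 56. The channel is open at its -x end, and boards overhang the walls there. Origin on the table under the middle of the boards when they are flush; z up.
- board1_mid (a point): centre of the buff-brown cover board, 100 (x) x 4 (y) x 85 (z) mm, about 30 g, loose, standing on edge in the stand's channel (the -y one of three); its underside is at z = 6 and its top edge at z = 91 mm over the table. Flush against the stop, this point is at x = 0 of the stand; at the start it sits 8 to 25 mm short, to the stand's -x. It slides along the channel when its -x edge is pushed (under 2 N for all three).
- board2_mid (a point): centre of the dark green cover board, 100 (x) x 4 (y) x 85 (z) mm, about 30 g, loose, standing on edge in the stand's channel (the middle one of three); its underside is at z = 6 and its top edge at z = 91 mm over the table. Flush against the stop, this point is at x = 0 of the stand; at the start it sits 8 to 25 mm short, to the stand's -x. It slides along the channel when its -x edge is pushed (under 2 N for all three).
- board3_mid (a point): centre of the mustard yellow cover board, 100 (x) x 4 (y) x 85 (z) mm, about 30 g, loose, standing on edge in the stand's channel (the +y one of three); its underside is at z = 6 and its top edge at z = 91 mm over the table. Flush against the stop, this point is at x = 0 of the stand; at the start it sits 8 to 25 mm short, to the stand's -x. It slides along the channel when its -x edge is pushed (under 2 N for all three).
- board1: the same board 1; origin at the centre of its underside
- board2: the same board 2; origin at the centre of its underside
- board3: the same board 3; origin at the centre of its underside
- rest: clip rest, screwed down: wooden foot 100 x 80 x 10 mm with an upright white fin along its x axis, 80 long, 6 thick, top at z = 70 mm. The clip sits astride the fin, biting it.
- clip: spring clip (about 65 g, 83 mm tall overall), jaws down, handles up; origin on its pivot, z up while parked, x along the pivot (the 44 mm width, parallel to the edge that it bites), y across the jaws. Two levers on the pivot: red handles above it, dark steel jaws (40 wide) below it. Under the pivot the throat is 20 mm wide and 32 mm deep, from the pivot barrel (6 mm radius) down to the in-turned lips 42 mm below the pivot. Parked: pivot at z = 76 mm.
- clip_grip (a point): point between the clip's red handles, 36 mm above the pivot. Handles 26 mm wide (x), splayed in y: parked, 46 mm over the outer faces at their tops (41 mm above the pivot), 24 near the pivot. Squeezed along y they turn parallel at the stop, 22 mm over the faces, tops at 45 mm, jaws fully open. Squeezing here takes 4 N at first, 8 N at the stop; a 20 to 30 N grip holds it firmly.
- lip_a (a point): inner bottom corner of the clip's +y jaw lip, 42 mm below the pivot when parked
- lip_b (a point): inner bottom corner of the clip's -y jaw lip, likewise
- clip_jaw (a joint): opening angle of the clip (rad): 0 as parked on the fin (lips 6 mm apart), 0.56 fully open at the stop (lips about 29 mm apart, 49 mm over the outsides of the jaws), -0.13 with the lips shut. A spring closes it.
- mug: blue ceramic mug, 90 tall (mm); a bystander, to be left alone
- tape: clear tape roll, 60 across, 18 tall, lying flat (mm); a bystander, to be left alone
- eraser: white and blue eraser, 52 x 23 x 13 (mm); a bystander, to be left alone
- spare_clip: small closed dark steel clip lying flat, 60 x 30 x 12 (not the one to use) (mm); a bystander, to be left alone
- stapler: black and grey stapler, 120 x 36 x 38 (mm); a bystander, to be left alone
- spare_boards: pile of three boards lying flat, 102 x 88 x 12 (not the ones to use) (mm); a bystander, to be left alone
- glue: white glue bottle with orange cap, 48 across, 110 tall (mm); a bystander, to be left alone

How it is judged:
By the outcome, as a careful person would: the job done as asked, in the order asked, and still so for the second after the job is handed in, while the arm keeps its last pose, push and grip.
It also fails if it takes over 58 s, if anything falls off the work surface, if the arm or the gripper's body presses on something with over 40 N, if the wrist force passes 120 N, or if a joint passes its speed limit or range.

## Working session

There is one attempt and no reset: what is moved stays moved. The work goes in short steps, Python scripts to look and compute and a tool call to move; the robot and the scene stay as the last step left them, time stands still between calls to the robot, and variables do not carry over. Pictures are saved under pics/ and viewed, and the job is handed in when it is done.

Besides the shell and the picture viewer there is one more tool, called as name(argument=value, ...), one argument or row to a line, values as JSON. play_rows: Moves the arm, as the interface text tells. Scaled input: -1 to 1 covers 40 mm each way for a shift and 0.12 rad each way for a turn. Its arguments: {"type":"object","properties":{"commands":{"type":"array","items":{"type":"array","items":{"type":"array","items":{"type":"number","minimum":-1,"maximum":1}}}},"grip_force":{"type":"number"}},"required":["commands"]}

```bash
ls; mkdir -p pics; python3 - <<'E'
from cell import *
import cv2
for n in ("top","side"):
    cv2.imwrite(f"pics/{n}0.png",capture(n)[:,:,::-1]); print(camera_info(n))
print(get_state())
E
```

```text
pics
{'fx': 442.30013991830697, 'fy': 442.30013991830697, 'cx': 311.13129572659204, 'cy': 197.78695529913577, 'D': array([-0.03180811,  0.        ,  0.        ,  0.        ,  0.        ]), 'rvec': array([ 2.16772555, -2.22833814,  0.06420572]), 'tvec': array([-0.10804755,  0.57598237,  1.40133953])}
{'fx': 460.1181979860417, 'fy': 460.1181979860417, 'cx': 319.0086396598698, 'cy': 200.99759863053868, 'D': array([-0.06071095,  0.        ,  0.        ,  0.        ,  0.        ]), 'rvec': array([ 0.33788198, -2.70189019,  1.36657291]), 'tvec': array([0.5173386 , 0.25452389, 1.01282396])}
{'t': 0.1, 'qpos': array([-72.53609218,  26.82967926,  -0.66513296,  91.87678001,
         0.34362388,  61.38695609,  -3.22332052]), 'joint_velocities': array([ 0.04068072, -0.01750159,  0.11660009, -0.10450141,  0.02628919,
       -0.10142521, -0.06256213]), 'joint_torque': array([ 1.09093198e-03, -5.33524168e+01,  2.16234208e-02, -2.51964605e+01,
        1.15150490e-02,  4.35604670e-03,  8.61936485e-06]), 'tool_pos': array([0.2214251 , 0.61057779, 0.23043982]), 'tool_rot': array([-1.79908782e+02,  6.33844623e-03,  1.60071355e+02]), 'wrist_force': array([ 0.18129542, -0.27133729, -0.80658506]), 'moment': array([0.00054524, 0.03841382, 0.0193047 ]), 'width': 0.08580152837027258}
```

View pics/top0.png

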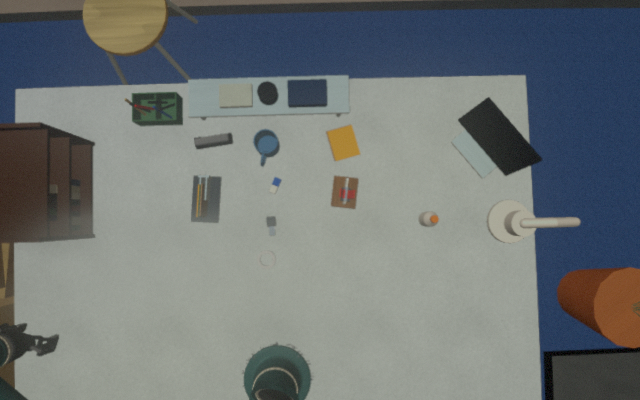

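View pics/side0.png

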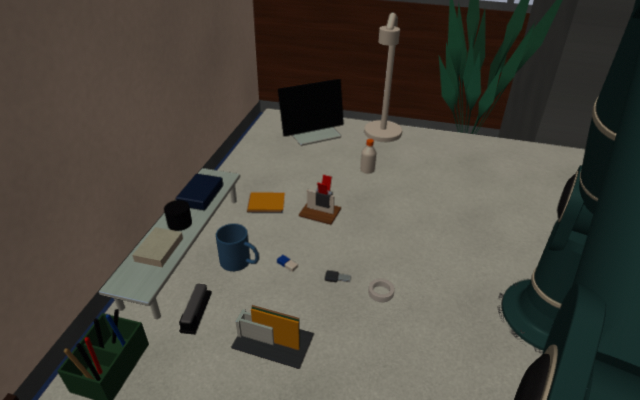

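The top view shows the stand near pixel (206,199) and the rest with the red clip near (345,192). The side view shows the stand near (275,335) and the clip near (323,195). I'll zoom in on both.

```bash
cat > h.py <<'E'
import cv2, numpy as np
from cell import *
CI={n:camera_info(n) for n in("top","side")}
def K(n):
    c=CI[n]; return np.array([[c['fx'],0,c['cx']],[0,c['fy'],c['cy']],[0,0,1.]])
def ray(n,px):
    c=CI[n]; p=cv2.undistortPoints(np.array([[px]],float),K(n),c['D'])[0,0]
    R=cv2.Rodrigues(c['rvec'])[0]; return -R.T@c['tvec'], R.T@np.array([p[0],p[1],1])
def onz(n,px,z):
    o,d=ray(n,px); return o+d*(z-o[2])/d[2]
def proj(n,P):
    c=CI[n]; return cv2.projectPoints(np.array(P,float).reshape(-1,3),c['rvec'],c['tvec'],K(n),c['D'])[0][:,0]
def tri(a,b):
    o1,d1=ray("top",a);o2,d2=ray("side",b)
    s=np.linalg.lstsq(np.c_[d1,-d2],o2-o1,rcond=None)[0]
    p,q=o1+d1*s[0],o2+d2*s[1]; return (p+q)/2,np.linalg.norm(p-q)
def crop(im,x0,y0,w,h,k,f):
    cv2.imwrite(f,cv2.resize(im[y0:y0+h,x0:x0+w],None,fx=k,fy=k,interpolation=cv2.INTER_CUBIC))
E
python3 - <<'E'
from h import *
t=cv2.imread("pics/top0.png");s=cv2.imread("pics/side0.png")
k=10
A=cv2.resize(t[165:230,185:228],None,fx=9,fy=9,interpolation=cv2.INTER_CUBIC)
B=cv2.resize(t[165:230,325:368],None,fx=9,fy=9,interpolation=cv2.INTER_CUBIC)
cv2.imwrite("pics/t_zoom.png",np.clip(np.hstack([A,B])*1.5,0,255).astype('uint8'))
A=cv2.resize(s[295:370,225:325],None,fx=4*2,fy=8,interpolation=cv2.INTER_CUBIC)
cv2.imwrite("pics/s_zoom1.png",np.clip(A*1.5,0,255).astype('uint8'))
A=cv2.resize(s[165:230,290:350],None,fx=9,fy=9,interpolation=cv2.INTER_CUBIC)
cv2.imwrite("pics/s_zoom2.png",np.clip(A*1.5,0,255).astype('uint8'))
E
```

```text
(no output)
```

View pics/t_zoom.png

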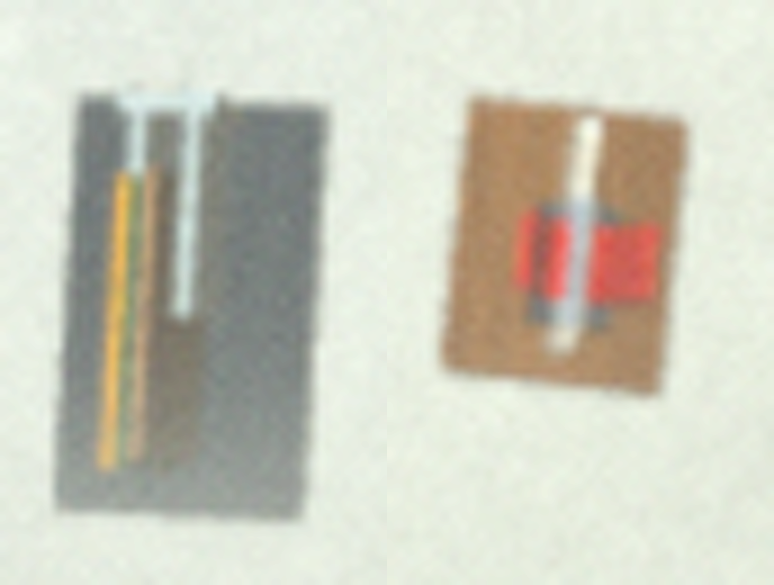

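View pics/s_zoom1.png

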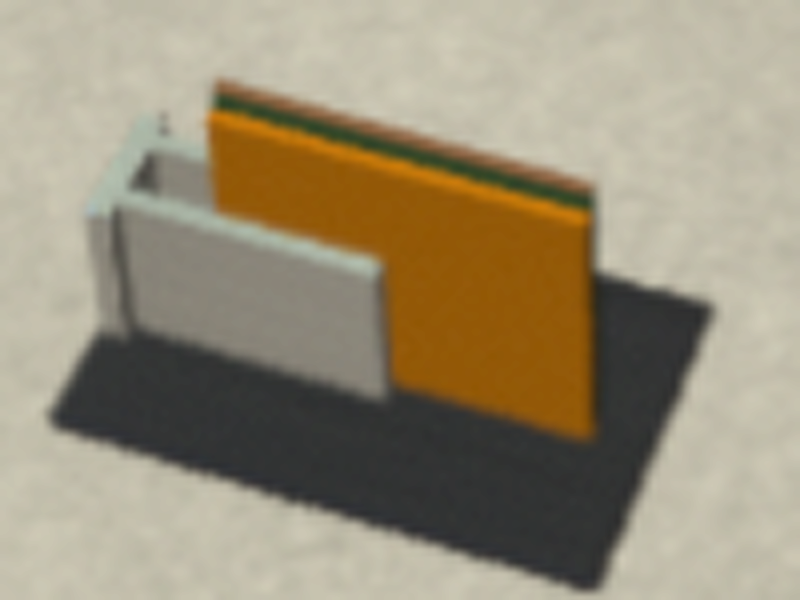

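View pics/s_zoom2.png

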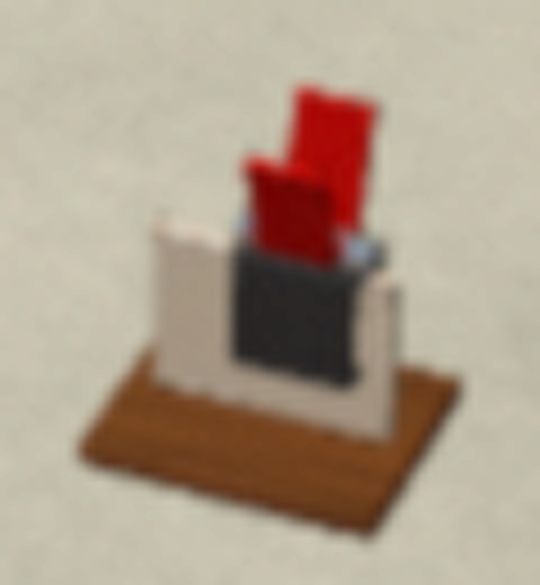

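```bash
cat > meas.py <<'E'
from h import *
def tz(u,v,x0=185,y0=165,k=9): return ((u+.5)/k-.5+x0,(v+.5)/k-.5+y0)
def fit(P):
    # corners order: +x+y, +x-y, -x-y, -x+y
    P=np.array(P)[:,:2]; c=P.mean(0); dx=(P[0]+P[1]-P[2]-P[3])/2; dy=(P[0]+P[3]-P[1]-P[2])/2
    return c.round(4), np.degrees(np.arctan2(dx[1],dx[0])).round(2), np.degrees(np.arctan2(-dy[0],dy[1])).round(2), np.linalg.norm(dx).round(4),np.linalg.norm(dy).round(4)
if __name__=="__main__":
    print("stand base top",fit([onz("top",tz(*p),.006) for p in[(80,95),(328,105),(303,518),(57,508)]]))
    s1=lambda u,v:tz(u,v,225,295,8)
    for p in [(50,420),(598,588),(712,308)]: print("side base",onz("side",s1(*p),.006).round(4))
    print("rest foot",fit([onz("top",tz(u,v,325),.010) for u,v in[(83,97),(300,120),(273,395),(56,370)]]))
    s2=lambda u,v:tz(u,v,290,165,9)
    for p in [(78,455),(372,535),(462,382)]: print("side foot",onz("side",s2(*p),.010).round(4))
    for p in [(122,172),(107,468),(155,165),(137,458)]: print("top boards",onz("top",tz(*p),.091).round(4))
    for n,p in dict(y1=(210,112),y0=(588,216),g0=(592,203),g1=(215,97),b1=(217,82),b0=(594,185)).items(): print("side boards",n,onz("side",s1(*p),.091).round(4))
    for p in [(123,100),(215,100),(182,316),(105+33,170)]: print("top stop/wall",onz("top",tz(*p),.056).round(4))
    for p in [(90,208),(150,118),(380,265)]: print("side stop/wall",onz("side",s1(*p),.056).round(4))
    for p in [(590-387,120),(562-387,350)]: print("fin",onz("top",tz(*p,325),.070).round(4))
    for p in [(160,225),(395,285)]: print("fin side",onz("side",s2(*p),.070).round(4))
    # handles tops z=.117
    for p in [(520-387,213),(516-387,290),(660-387,225),(657-387,300)]: print("handle",onz("top",tz(*p,325),.117).round(4))
    for p in [(248,163),(330,180),(300,92),(375,105)]: print("handle side",onz("side",s2(*p),.117).round(4))
E
python3 meas.py
```

```text
stand base top (array([0.5801, 0.2154]), np.float64(-4.21), np.float64(-3.89), np.float64(0.1484), np.float64(0.0888))
side base [0.6542 0.2576 0.006 ]
side base [0.5063 0.2691 0.006 ]
side base [0.5001 0.181  0.006 ]
rest foot (array([ 0.5894, -0.2313]), np.float64(-7.43), np.float64(-7.88), np.float64(0.0987), np.float64(0.0781))
side foot [ 0.639  -0.1902  0.01  ]
side foot [ 0.5431 -0.1756  0.01  ]
side foot [ 0.5323 -0.2572  0.01  ]
top boards [0.6212 0.2188 0.091 ]
top boards [0.5215 0.2253 0.091 ]
top boards [0.6233 0.2076 0.091 ]
top boards [0.5246 0.2151 0.091 ]
side boards y1 [0.6187 0.2185 0.091 ]
side boards y0 [0.5201 0.2257 0.091 ]
side boards g0 [0.5202 0.2217 0.091 ]
side boards g1 [0.6192 0.2137 0.091 ]
side boards b1 [0.6204 0.2091 0.091 ]
side boards b0 [0.5212 0.2163 0.091 ]
top stop/wall [0.6494 0.2268 0.056 ]
top stop/wall [0.6485 0.1948 0.056 ]
top stop/wall [0.5739 0.2074 0.056 ]
top stop/wall [0.6249 0.2219 0.056 ]
side stop/wall [0.65   0.2282 0.056 ]
side stop/wall [0.6459 0.197  0.056 ]
side stop/wall [0.5739 0.2264 0.056 ]
fin [ 0.6284 -0.2363  0.07  ]
fin [ 0.5497 -0.2242  0.07  ]
fin side [ 0.6244 -0.2331  0.07  ]
fin side [ 0.5481 -0.2211  0.07  ]
handle [ 0.5937 -0.2079  0.117 ]
handle [ 0.5682 -0.2058  0.117 ]
handle [ 0.5885 -0.2541  0.117 ]
handle [ 0.5637 -0.2523  0.117 ]
handle side [ 0.5903 -0.2055  0.117 ]
handle side [ 0.5652 -0.2032  0.117 ]
handle side [ 0.5845 -0.2464  0.117 ]
handle side [ 0.5611 -0.2454  0.117 ]
```

play_rows(
  commands=[
    [[0.34,-0.49,0,0.23,1],[0.34,-0.49,0,0.23,1],[0.34,-0.49,0,0.23,1],[0.34,-0.49,0,0.23,1],[0.34,-0.49,0,0.23,1],[0.34,-0.49,0,0.23,1],[0.34,-0.49,0,0.23,1],[0.34,-0.49,0,0.23,1],[0.34,-0.49,0,0.23,1],[0.34,-0.49,0,0.23,1]],
  ],
  grip_force=25,
)

```text
t: 1.1
tool_pos: [0.3579, 0.414, 0.231]
tool_rot: [-180.0, -0.0, 176.0]
wrist_force: [-0.0, -0.5, -0.3]
width: -0.0003
```

play_rows(
  commands=[
    [[0.57,-0.8,0,0,1],[0.57,-0.8,0,0,1],[0.57,-0.8,0,0,1],[0.57,-0.8,0,0,1],[0.57,-0.8,0,0,1],[0.55,-0.82,0,0,1],[0,0,-1,0,1],[0,0,-1,0,1],[0,0,-0.8,0,1],[0,0,0,0,1]],
  ],
)

```text
t: 2.1
tool_pos: [0.4903, 0.2205, 0.1151]
tool_rot: [-179.7, -0.5, 175.9]
wrist_force: [-0.6, -0.7, -0.2]
width: -0.0001
```

```bash
python3 - <<'E'
from h import *
s=capture("side");t=capture("top")
crop(s[:,:,::-1],200,240,140,130,5,"pics/s1.png")
crop(t[:,:,::-1],170,150,80,100,6,"pics/t1.png")
print(get_state()['tool_pos'])
E
```

```text
[0.49356947 0.22223524 0.11939124]
```

View pics/s1.png

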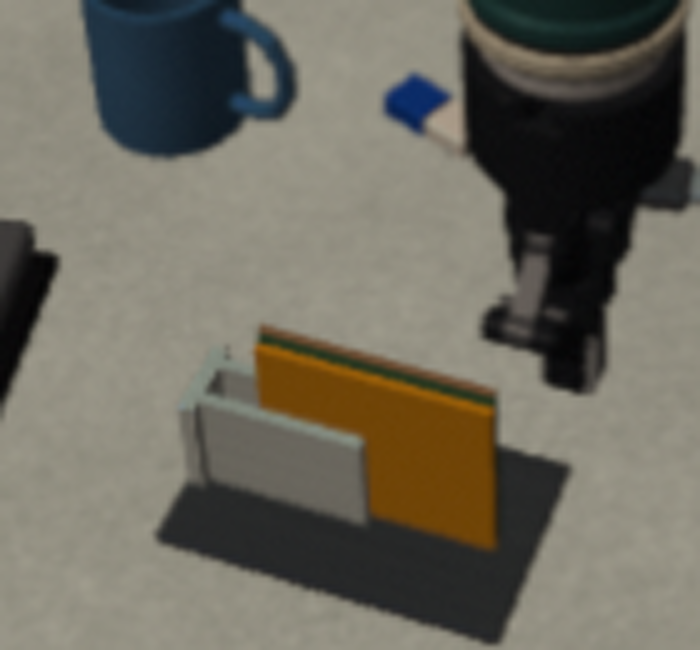

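View pics/t1.png

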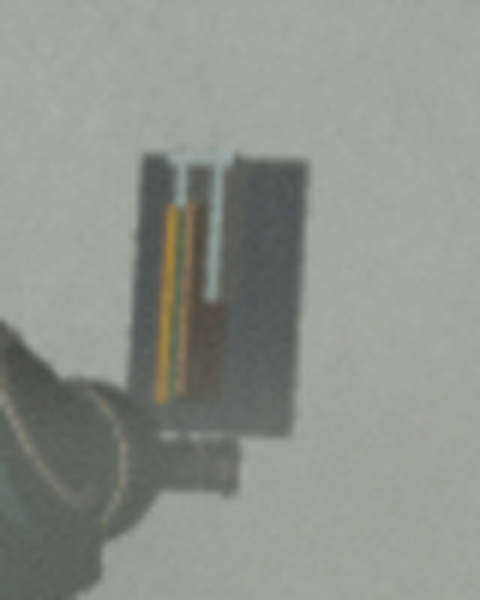

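```bash
python3 - <<'E'
from h import *
p=get_state()['tool_pos']
for z in (0,.019,.06): print(z,(proj("top",p+[0,0,z])-[170,150])*6,(proj("side",p+[0,0,z])-[200,240])*5)
print((proj("top",[[.5215,.2253,.091],[.4936,.2222,.006]])-[170,150])*6)
E
```

```text
0 [[151.09552107 455.26580197]] [[559.92136071 366.25367332]]
0.019 [[141.11027916 455.70731589]] [[560.21843333 332.60297378]]
0.06 [[118.53440824 456.70507478]] [[560.89155621 256.692493  ]]
[[158.59133548 399.35299827]
 [205.2334946  452.81384434]]
```

play_rows(
  commands=[
    [[0,0,-0.8,0,1],[0,0,-0.8,0,1],[0,0,-0.5,0,1],[0.06,-0.004,0,0,1],[0.1,-0.007,0,0,1],[0.1,-0.007,0,0,1],[0.1,-0.007,0,0,1],[0.08,-0.006,0,0,1],[0.06,-0.004,0,0,1],[0,0,0,0,1]],
  ],
)

```text
t: 3.2
tool_pos: [0.5141, 0.2209, 0.0355]
tool_rot: [180.0, 0.0, 175.9]
wrist_force: [-0.2, 0.3, -0.9]
width: -0.0
```

```bash
python3 - <<'E'
from h import *
s=capture("side");t=capture("top")
crop(s[:,:,::-1],200,240,140,130,5,"pics/s2.png")
crop(t[:,:,::-1],170,150,80,100,6,"pics/t2.png")
print(get_state()['tool_pos'],get_state()['wrist_force'])
E
```

```text
[0.51367617 0.22083855 0.03530954] [ 0.76183155 -0.83689528  0.27436358]
```

View pics/s2.png

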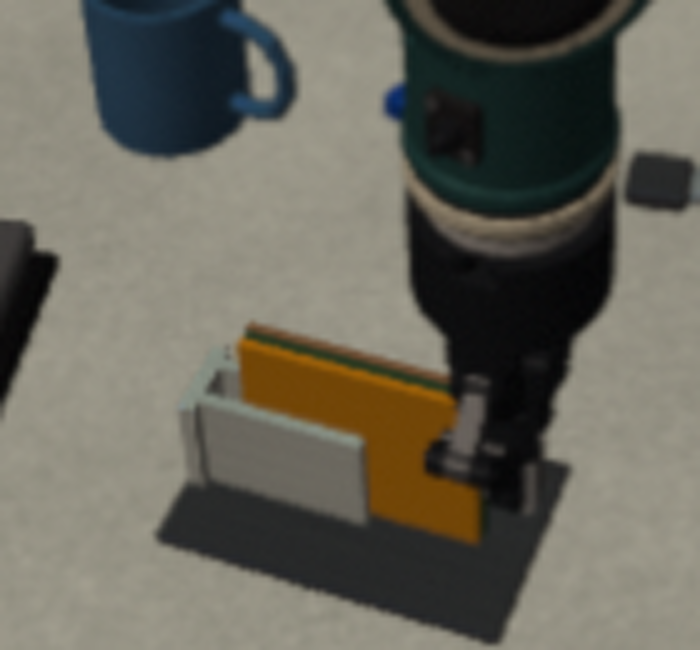

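View pics/t2.png

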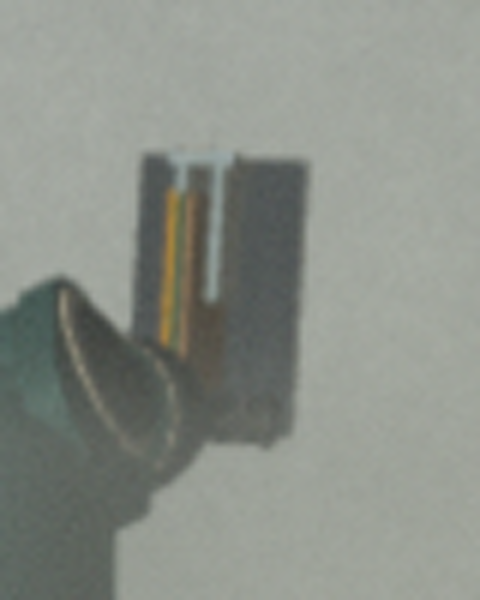

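play_rows(
  commands=[
    [[0.05,-0.004,0,0,1],[0.06,-0.004,0,0,1],[0.06,-0.004,0,0,1],[0.06,-0.004,0,0,1],[0.05,-0.004,0,0,1],[0.03,-0.002,0,0,1],[0.02,-0.001,0,0,1],[0.02,-0.001,0,0,1],[0.02,-0.001,0,0,1],[0,0,0,0,1]],
  ],
)

```text
t: 4.3
tool_pos: [0.5285, 0.2198, 0.0353]
tool_rot: [180.0, 0.0, 175.9]
wrist_force: [-0.8, -0.0, 0.3]
width: -0.0
```

```bash
python3 - <<'E'
from h import *
s=capture("side");t=capture("top")
crop(s[:,:,::-1],200,240,140,130,5,"pics/s3.png")
print(get_state()['tool_pos'],get_state()['wrist_force'])
E
```

```text
[0.52844166 0.21989851 0.03532252] [-0.75422419  0.52596375  0.07987493]
```

View pics/s3.png

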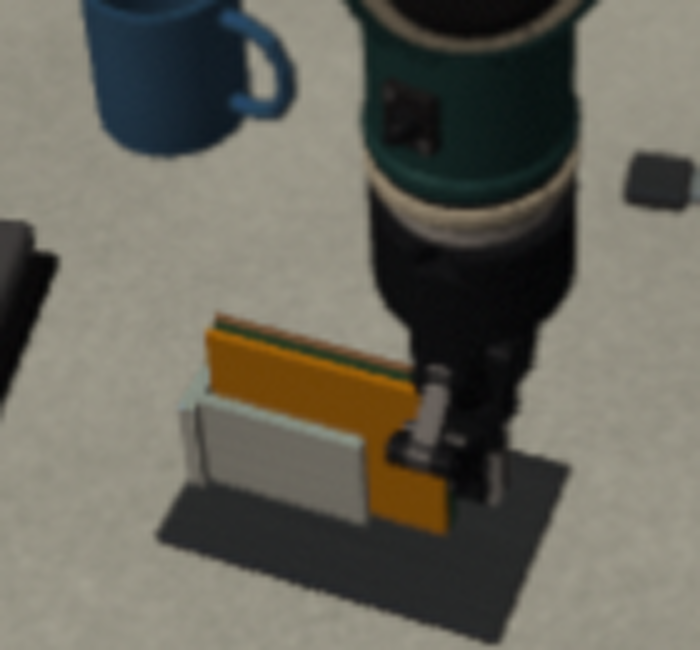

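play_rows(
  commands=[
    [[0.02,-0.001,0,0,1],[0.02,-0.001,0,0,1],[0.02,-0.001,0,0,1],[0.02,-0.002,0,0,1],[0,0,0,0,1],[0,0,0,0,1],[0,0,0,0,1],[0,0,0,0,1],[0,0,0,0,1],[0,0,0,0,1]],
  ],
)

```text
t: 5.4
tool_pos: [0.5312, 0.2197, 0.0352]
tool_rot: [-180.0, -0.0, 175.9]
wrist_force: [-3.5, 0.3, 0.8]
width: -0.0002
```

play_rows(
  commands=[
    [[0.02,-0.001,0,0,1],[0.02,-0.002,0,0,1],[0,0,0,0,1],[0,0,0,0,1],[0,0,0,0,1],[0,0,0,0,1],[0,0,0,0,1],[0,0,0,0,1],[0,0,0,0,1],[0,0,0,0,1]],
  ],
)

```text
t: 6.4
tool_pos: [0.5313, 0.2197, 0.0349]
tool_rot: [-180.0, -0.2, 175.9]
wrist_force: [-7.5, 1.3, 1.7]
width: 0.0001
```

```bash
python3 - <<'E'
from h import *
s=capture("side");t=capture("top")
crop(s[:,:,::-1],220,280,90,75,8,"pics/s4.png")
print(get_state()['tool_pos'],get_state()['wrist_force'])
E
```

```text
[0.53129302 0.2197174  0.03486279] [-7.45614269  0.49752966  2.06466831]
```

View pics/s4.png

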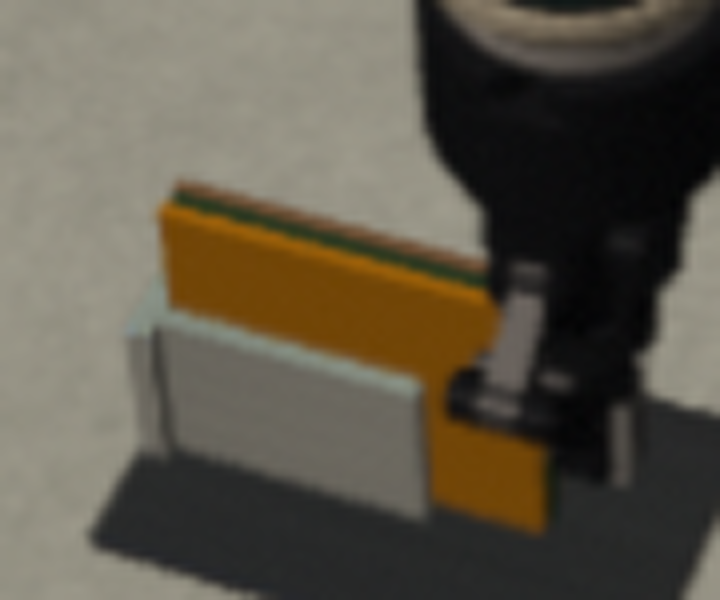

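play_rows(
  commands=[
    [[-0.1,0.007,0,0,1],[-0.3,0.02,0,0,1],[0,0,0.5,0,1],[0,0,0.9,0,1],[0,0,1,0,0.6],[0,0,1,0,0.3],[0,0,0.9,0,0],[0.1,-0.4,0.3,0,0],[0.15,-0.8,0,-0.1,0],[0.15,-1,0,-0.1,0]],
  ],
)

```text
t: 7.5
tool_pos: [0.5332, 0.1326, 0.2196]
tool_rot: [179.9, 0.1, 174.6]
wrist_force: [0.8, -0.0, -0.7]
width: 0.0844
```

play_rows(
  commands=[
    [[0.2,-1,0,-0.1,0],[0.2,-1,0,-0.1,0],[0.2,-1,0,-0.1,0],[0.2,-1,0,-0.1,0],[0.2,-1,0,0,0],[0.2,-1,0,0,0],[0.15,-1,0,0,0],[0.1,-0.6,0,0,0],[0,0,0,0,0],[0,0,0,0,0]],
  ],
)

```text
t: 8.5
tool_pos: [0.5904, -0.172, 0.2185]
tool_rot: [180.0, -0.1, 171.7]
wrist_force: [-0.5, -0.5, 0.0]
width: 0.0856
```

```bash
python3 - <<'E'
from h import *
s=capture("side");t=capture("top")
cv2.imwrite("pics/s5.png",s[:,:,::-1]);cv2.imwrite("pics/t5.png",t[:,:,::-1])
A=cv2.resize(s[285:360,225:325,::-1],None,fx=8,fy=8,interpolation=cv2.INTER_CUBIC)
cv2.imwrite("pics/s5z.png",np.clip(A*1.5,0,255).astype('uint8'))
A=cv2.resize(t[165:230,185:228,::-1],None,fx=9,fy=9,interpolation=cv2.INTER_CUBIC)
cv2.imwrite("pics/t5z.png",np.clip(A*1.5,0,255).astype('uint8'))
print(get_state())
E
```

```text
{'t': 8.6, 'qpos': array([  0.26042242,  24.34079893,  16.70878893,  98.60884983,
        -8.05884236,  58.26704694, 101.66689466]), 'joint_velocities': array([-0.69241931, -0.18822493, -0.20772272, -0.26229486, -0.00877486,
        0.06436695,  0.04262035]), 'joint_torque': array([ 9.29686222e-01, -4.84221768e+01,  4.09579620e+00, -2.41413224e+01,
        6.13886956e-02, -1.35786665e-02, -6.80548656e-04]), 'tool_pos': array([ 0.59090403, -0.16995542,  0.21880078]), 'tool_rot': array([ 1.79952070e+02, -4.06687543e-02,  1.71845736e+02]), 'wrist_force': array([ 0.38915711,  1.47008506, -0.29018916]), 'moment': array([ 0.04069817, -0.01264756, -0.01710662]), 'width': 0.08545064790514345}
```

View pics/s5z.png

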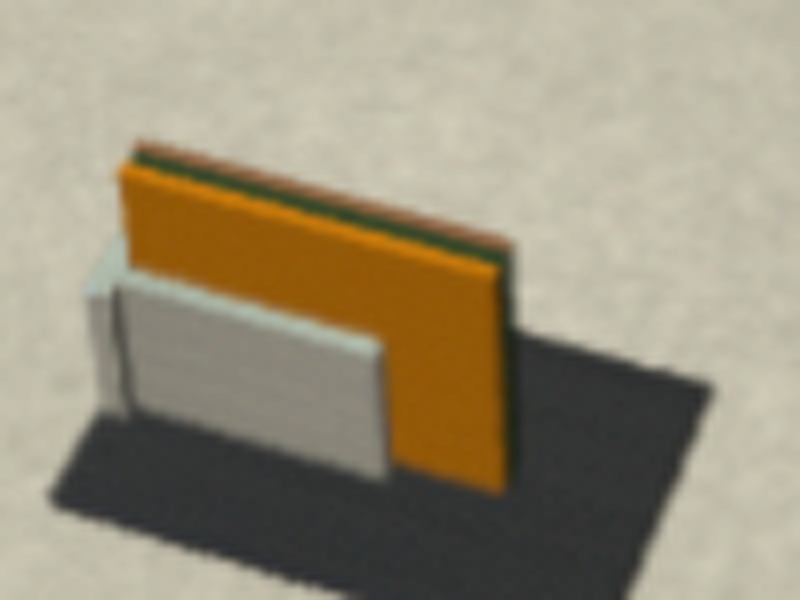

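View pics/t5z.png

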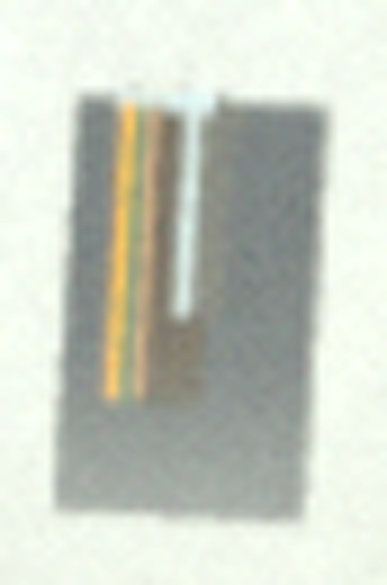

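View pics/s5.png

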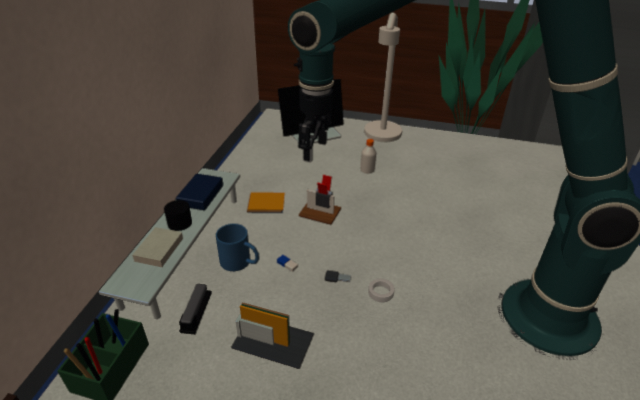

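```bash
python3 - <<'E'
from meas import *
s1=lambda u,v:tz(u,v,225,285,8)
a=np.radians(-4.1);O=np.array([.593,.2145])
def st(p):
    d=p[:2]-O; return (1000*np.array([np.cos(a)*d[0]+np.sin(a)*d[1],-np.sin(a)*d[0]+np.cos(a)*d[1]])).round(1)
for n,p in dict(y1=(120,168),y0=(500,270),g0=(507,258),b1=(137,145),b0=(512,243)).items(): print(n,st(onz("side",s1(*p),.091)))
for n,p in dict(y0=(110,400),g0=(125,402),b0=(139,395)).items(): print("t",n,st(onz("top",tz(*p),.091)))
for n,p in dict(w=(380,342)).items(): print(n,st(onz("side",s1(*p),.056)))
# profile: colour masks of near end in top, upsampled rows
import cv2
t=cv2.imread("pics/t5.png").astype(int)
print(t[203:213,195:203].tolist().__str__()[:0])
for c in range(195,204): print(c,[tuple(t[r,c]) for r in range(206,213)])
E
```

```text
y1 [49.6  6.1]
y0 [-50.8   5.4]
g0 [-51.1   1.4]
b1 [48.8 -2. ]
b0 [-50.6  -3.3]
t y0 [-49.2   5.9]
t g0 [-49.6   0.8]
t b0 [-47.1  -3.8]
w [-19.6   9.6]

195 [(np.int64(96), np.int64(100), np.int64(97)), (np.int64(95), np.int64(99), np.int64(99)), (np.int64(96), np.int64(101), np.int64(100)), (np.int64(95), np.int64(99), np.int64(96)), (np.int64(98), np.int64(100), np.int64(97)), (np.int64(104), np.int64(107), np.int64(101)), (np.int64(99), np.int64(103), np.int64(98))]
196 [(np.int64(90), np.int64(108), np.int64(117)), (np.int64(93), np.int64(110), np.int64(121)), (np.int64(91), np.int64(113), np.int64(125)), (np.int64(97), np.int64(108), np.int64(109)), (np.int64(95), np.int64(102), np.int64(97)), (np.int64(100), np.int64(104), np.int64(100)), (np.int64(102), np.int64(103), np.int64(103))]
197 [(np.int64(79), np.int64(133), np.int64(162)), (np.int64(80), np.int64(134), np.int64(163)), (np.int64(85), np.int64(133), np.int64(161)), (np.int64(96), np.int64(115), np.int64(127)), (np.int64(98), np.int64(106), np.int64(102)), (np.int64(97), np.int64(100), np.int64(95)), (np.int64(102), 
[... 1263 characters left out ...]
4(105), np.int64(99)), (np.int64(102), np.int64(105), np.int64(102))]
202 [(np.int64(82), np.int64(91), np.int64(96)), (np.int64(83), np.int64(90), np.int64(93)), (np.int64(82), np.int64(92), np.int64(94)), (np.int64(86), np.int64(94), np.int64(90)), (np.int64(94), np.int64(100), np.int64(95)), (np.int64(98), np.int64(101), np.int64(99)), (np.int64(98), np.int64(103), np.int64(98))]
203 [(np.int64(79), np.int64(90), np.int64(92)), (np.int64(78), np.int64(89), np.int64(92)), (np.int64(83), np.int64(94), np.int64(94)), (np.int64(83), np.int64(93), np.int64(91)), (np.int64(95), np.int64(98), np.int64(95)), (np.int64(99), np.int64(103), np.int64(97)), (np.int64(98), np.int64(101), np.int64(97))]
```

play_rows(
  commands=[
    [[-0.1,-0.5,0,0,0],[-0.15,-0.5,0,0,0],[-0.1,-0.45,0,0,0],[0,0,-0.8,0,0],[0,0,-0.8,0,0],[0,0,-0.6,0,0],[0,0,0,0,0],[0,0,0,0,0],[0,0,0,0,0],[0,0,0,0,0]],
  ],
)

```text
t: 9.6
tool_pos: [0.5783, -0.2294, 0.133]
tool_rot: [-180.0, 0.2, 171.8]
wrist_force: [0.0, 0.3, -0.7]
width: 0.0851
```

```bash
python3 - <<'E'
from h import *
s=capture("side");t=capture("top")
A=cv2.resize(s[120:230,270:380,::-1],None,fx=5,fy=5,interpolation=cv2.INTER_CUBIC)
B=cv2.resize(t[140:240,300:400,::-1],None,fx=5.5,fy=5.5,interpolation=cv2.INTER_CUBIC)[:550]
cv2.imwrite("pics/s6.png",np.clip(A*1.6,0,255).astype('uint8'))
cv2.imwrite("pics/t6.png",np.clip(B*1.6,0,255).astype('uint8'))
print(get_state()['tool_pos'],get_state()['tool_rot'])
E
```

```text
[ 0.57786418 -0.22946283  0.13253985] [-1.79988615e+02  1.21826730e-01  1.71770351e+02]
```

View pics/s6.png

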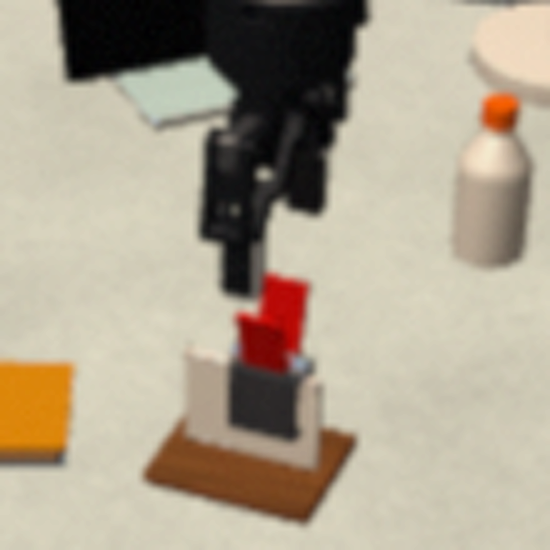

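View pics/t6.png

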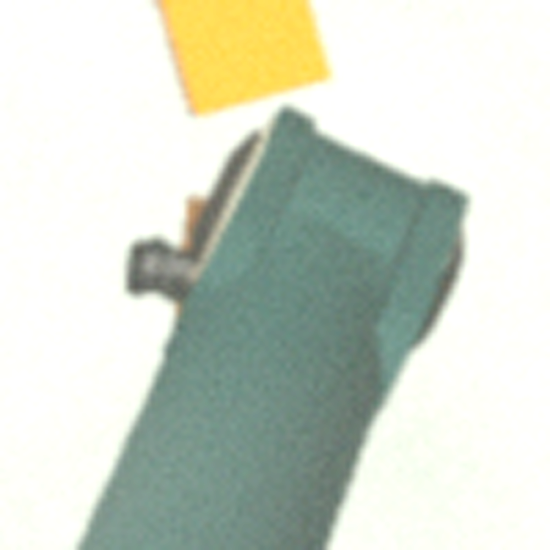

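```bash
python3 - <<'E'
from h import *
p=get_state()['tool_pos']; a=np.radians(-8.2); ex=np.array([np.cos(a),np.sin(a),0]); ey=np.array([-np.sin(a),np.cos(a),0])
f=lambda P:((proj("side",P)-[270,120]+.5)*5-.5).round(0).tolist()
for s in (1,-1):
    for yy in (.0425,.057):
        print(s,yy,[f(p+ey*s*yy+ex*q+[0,0,.013]) for q in(-.011,.011)])
c=np.array([.577,-.228,0])
for z,h in((.117,.023),): print("handles",[f(c+ey*s*h+ex*q+[0,0,z]) for s in(1,-1) for q in(.013,-.013)])
E
```

```text
1 0.0425 [[[262.0, 295.0]], [[222.0, 286.0]]]
1 0.057 [[[251.0, 310.0]], [[211.0, 300.0]]]
-1 0.0425 [[[320.0, 215.0]], [[282.0, 206.0]]]
-1 0.057 [[[329.0, 202.0]], [[292.0, 194.0]]]
handles [[[233.0, 313.0]], [[279.0, 324.0]], [[265.0, 269.0]], [[310.0, 280.0]]]
```

play_rows(
  commands=[
    [[-0.05,0.06,-0.3,0,0],[0,0,-0.4,0,0],[0,0,-0.3,0,0],[0,0,0,0,0.2],[0,0,0,0,0.3],[0,0,0,0,0.35],[0,0,0,0,0.4],[0,0,0,0,0.43],[0,0,0,0,0.43],[0,0,0,0,0.43]],
  ],
  grip_force=28,
)

```text
t: 10.7
tool_pos: [0.5754, -0.2272, 0.0916]
tool_rot: [-180.0, 0.0, 171.7]
wrist_force: [-0.3, -0.8, 0.7]
width: 0.0485
```

```bash
python3 - <<'E'
from h import *
s=capture("side")
A=cv2.resize(s[120:230,270:380,::-1],None,fx=5,fy=5,interpolation=cv2.INTER_CUBIC)
cv2.imwrite("pics/s7.png",np.clip(A*1.6,0,255).astype('uint8'))
g=get_state();print(g['tool_pos'],g['tool_rot'],g['width'],g['wrist_force'])
E
```

```text
[ 0.57533305 -0.22713133  0.09154608] [-1.79991712e+02  3.44728060e-02  1.71749841e+02] 0.0484352290178308 [-0.89810512 -0.71299462  0.62553101]
```

View pics/s7.png

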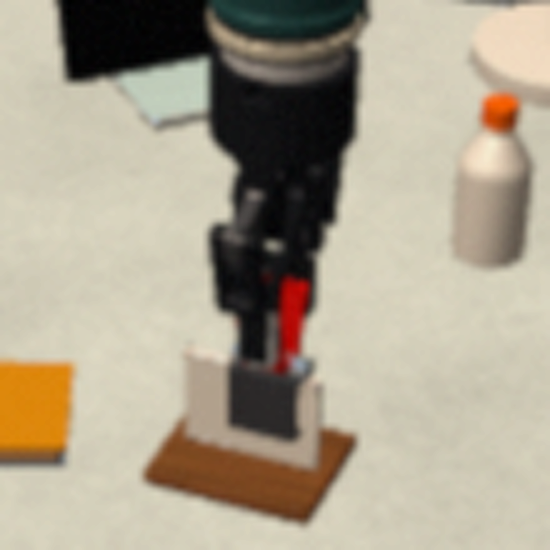

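play_rows(
  commands=[
    [[0,0,0,0,0.46],[0,0,0,0,0.5],[0,0,0,0,0.54],[0,0,0,0,0.58],[0,0,0,0,0.62],[0,0,0,0,0.66],[0,0,0,0,0.7],[0,0,0,0,0.75],[0,0,0,0,0.8],[0,0,0,0,0.85]],
  ],
)

```text
t: 11.75
tool_pos: [0.5762, -0.2293, 0.0937]
tool_rot: [-179.9, 0.2, 171.7]
wrist_force: [-2.1, -3.1, 12.0]
width: 0.0209
```

play_rows(
  commands=[
    [[0,0,0,0,0.9],[0,0,0,0,1],[0,0,0,0,1],[0,0,0,0,1],[0,0,0,0,1],[0,0,0,0,1],[0,0,0,0,1],[0,0,0,0,1],[0,0,0,0,1],[0,0,0,0,1]],
  ],
)

```text
t: 12.75
tool_pos: [0.5762, -0.2293, 0.0937]
tool_rot: [-179.9, 0.2, 171.7]
wrist_force: [-2.3, -3.2, 11.6]
width: 0.0213
```

```bash
python3 - <<'E'
from h import *
s=capture("side")
A=cv2.resize(s[120:230,270:380,::-1],None,fx=5,fy=5,interpolation=cv2.INTER_CUBIC)
cv2.imwrite("pics/s8.png",np.clip(A*1.6,0,255).astype('uint8'))
g=get_state();print(g['tool_pos'],g['tool_rot'],g['width'],g['wrist_force'])
E
```

```text
[ 0.57622871 -0.22926737  0.09368178] [-179.86767954    0.22009569  171.69805051] 0.021373891865375253 [-2.40462174 -2.66224367 11.97540491]
```

View pics/s8.png

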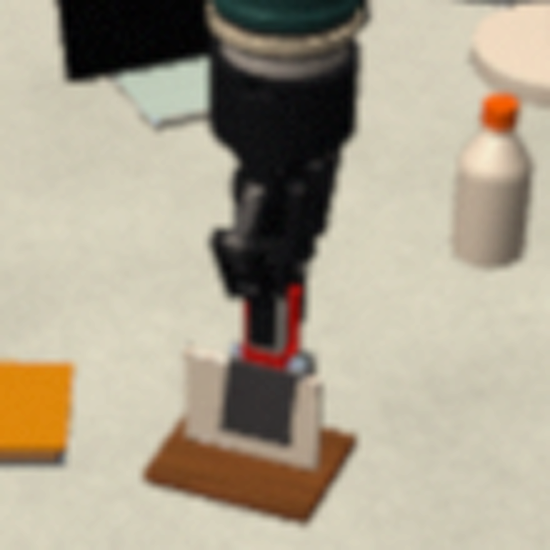

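play_rows(
  commands=[
    [[0,0,0.1,0,1],[0,0,0.2,0,1],[0,0,0.4,0,1],[0,0,0.5,0,1],[0,0,0.6,0,1],[0,0,0.6,0,1],[0,0,0.5,0,1],[0,0,0.3,0,1],[0,0,0,0,1],[0,0,0,0,1]],
  ],
)

```text
t: 13.8
tool_pos: [0.5748, -0.2266, 0.2189]
tool_rot: [180.0, -0.0, 171.8]
wrist_force: [0.6, 0.3, -1.3]
width: 0.0213
```

```bash
python3 - <<'E'
from h import *
s=capture("side")
A=cv2.resize(s[80:230,250:380,::-1],None,fx=4,fy=4,interpolation=cv2.INTER_CUBIC)
cv2.imwrite("pics/s9.png",np.clip(A*1.6,0,255).astype('uint8'))
g=get_state();print(g['tool_pos'],g['tool_rot'],g['width'],g['wrist_force'])
E
```

```text
[ 0.5745539  -0.22654554  0.21830013] [ 1.79975678e+02 -1.00491557e-01  1.71767731e+02] 0.02145936119578722 [-0.76470114  0.38293884 -0.55884364]
```

View pics/s9.png

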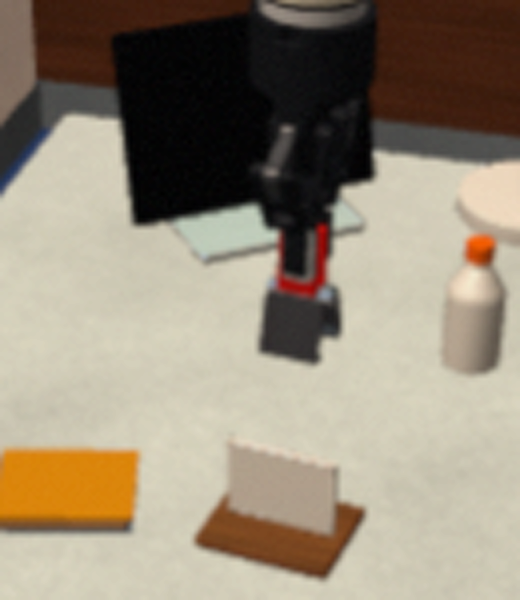

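play_rows(
  commands=[
    [[0,0.2,0,0,1],[0.04,0.5,0,0.06,1],[0.04,0.7,0,0.06,1],[0.04,0.7,0,0.06,1],[0.04,0.7,0,0.06,1],[0.04,0.7,0,0.06,1],[0.04,0.7,0,0.06,1],[0.04,0.7,0,0.06,1],[0.04,0.7,0,0.06,1],[0.04,0.7,0,0.06,1]],
  ],
)

```text
t: 14.85
tool_pos: [0.5888, 0.0284, 0.2188]
tool_rot: [180.0, -0.1, 175.6]
wrist_force: [0.6, 0.8, -0.7]
width: 0.0212
```

play_rows(
  commands=[
    [[0.04,0.7,0,0.06,1],[0.04,0.7,0,0.06,1],[0.02,0.7,0,0,1],[0,0.7,0,0,1],[0,0.7,0,0,1],[0,0.6,0,0,1],[0,0.4,0,0,1],[0,0.2,0,0,1],[0,0.04,0,0,1],[0,0,0,0,1]],
  ],
)

```text
t: 15.85
tool_pos: [0.5936, 0.2138, 0.2192]
tool_rot: [-180.0, -0.0, 176.2]
wrist_force: [0.7, -0.9, -0.6]
width: 0.021
```

```bash
python3 - <<'E'
from h import *
s=capture("side")
A=cv2.resize(s[200:370,190:350,::-1],None,fx=4,fy=4,interpolation=cv2.INTER_CUBIC)
A=cv2.resize(s[220:370,190:350,::-1],None,fx=4,fy=4,interpolation=cv2.INTER_CUBIC)
cv2.imwrite("pics/s10.png",np.clip(A*1.6,0,255).astype('uint8'))
g=get_state();print(g['tool_pos'],g['tool_rot'],g['width'],g['wrist_force'])
E
```

```text
[0.59375941 0.21319236 0.21923359] [-1.79950339e+02  1.97394726e-03  1.76198576e+02] 0.020828353648092768 [-0.44007321 -0.63639226 -1.24663408]
```

View pics/s10.png

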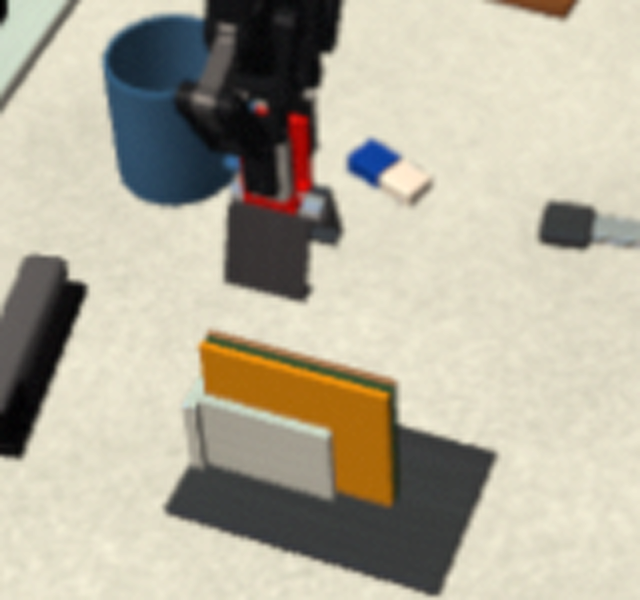

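```bash
python3 - <<'E'
from meas import *
a=np.radians(-4.1);O=np.array([.593,.2145])
def st(p):
    d=p[:2]-O; return (1000*np.array([np.cos(a)*d[0]+np.sin(a)*d[1],-np.sin(a)*d[0]+np.cos(a)*d[1]])).round(1)
T=get_state()['tool_pos'];print("tcp",st(T))
s1=lambda u,v:tz(u,v,190,220,4)
for p in[(226,283),(303,298),(338,243)]: print(st(onz("side",s1(*p),T[2]-.0575)))
for p in[(201,346),(391,393),(208,332),(396,380)]: print(st(onz("side",s1(*p),.091)))
E
```

```text
tcp [ 0.9 -1.2]
[21.4 22.4]
[-15.8  19.4]
[-17.9 -17.7]
[48.4  7.2]
[-51.    4.2]
[49.  -2.1]
[-50.4  -4.1]
```

play_rows(
  commands=[
    [[-0.05,0.03,0,0,1],[0,0,-0.2,0,1],[0,0,-0.4,0,1],[0,0,-0.4,0,1],[0,0,-0.3,0,1],[0,0,-0.2,0,1],[0,0,0,0,1],[0,0,0,0,1],[0,0,0,0,1],[0,0,0,0,1]],
  ],
)

```text
t: 16.9
tool_pos: [0.592, 0.2161, 0.16]
tool_rot: [180.0, 0.1, 176.3]
wrist_force: [0.5, -0.4, 0.1]
width: 0.0216
```

```bash
python3 - <<'E'
from h import *
s=capture("side");t=capture("top")
A=cv2.resize(s[250:360,215:325,::-1],None,fx=5.4,fy=5.4,interpolation=cv2.INTER_CUBIC)
cv2.imwrite("pics/s11.png",np.clip(A*1.6,0,255).astype('uint8'))
A=cv2.resize(t[150:240,160:250,::-1],None,fx=6,fy=6,interpolation=cv2.INTER_CUBIC)
cv2.imwrite("pics/t11.png",np.clip(A*1.6,0,255).astype('uint8'))
g=get_state();print(g['tool_pos'],g['tool_rot'],g['width'],g['wrist_force'])
E
```

```text
[0.59184089 0.21596994 0.15984372] [1.79970724e+02 5.01411491e-02 1.76295523e+02] 0.02125456020831385 [ 0.01348808  0.71569611 -0.58413141]
```

View pics/s11.png

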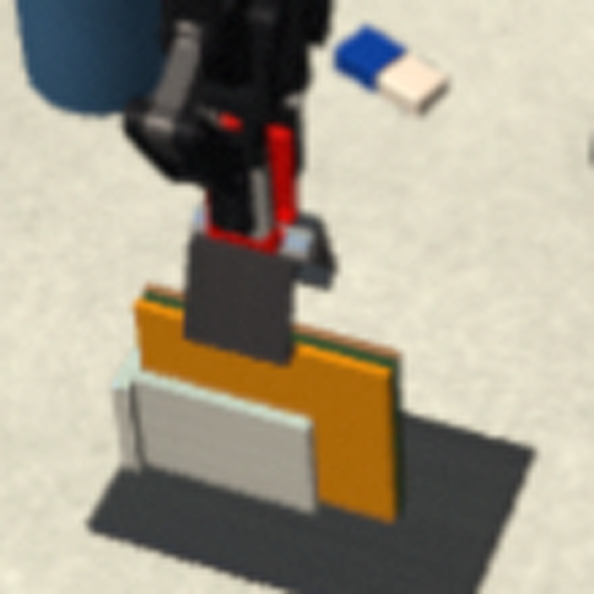

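View pics/t11.png

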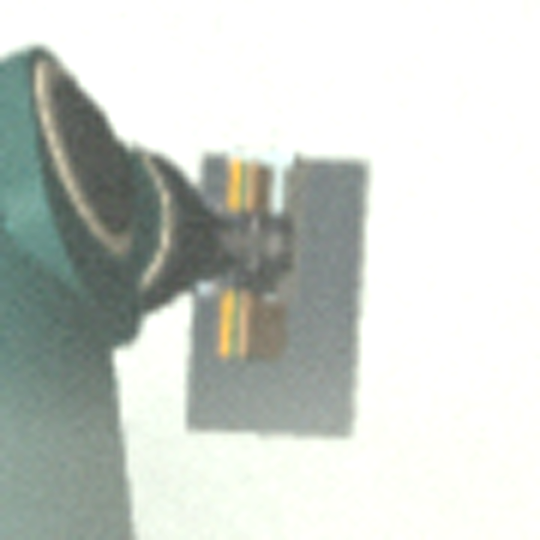

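```bash
python3 - <<'E'
from meas import *
a=np.radians(-4.1);O=np.array([.593,.2145])
def st(p):
    d=p[:2]-O; return (1000*np.array([np.cos(a)*d[0]+np.sin(a)*d[1],-np.sin(a)*d[0]+np.cos(a)*d[1]])).round(1)
T=get_state()['tool_pos'];print("tcp",st(T))
s1=lambda u,v:tz(u,v,215,250,5.4)
for p in[(185,338),(292,362),(329,288)]: print(st(onz("side",s1(*p),T[2]-.0575)))
for p in[(137,303),(390,370),(148,286),(400,352)]: print(st(onz("side",s1(*p),.091)))
E
```

```text
tcp [-1.3  1.4]
[20.3 23.8]
[-19.9  21.4]
[-19.4 -14.3]
[48.7  6.2]
[-50.2   5. ]
[48.4 -2.5]
[-50.6  -3.7]
```

play_rows(
  commands=[
    [[0,0,-0.1,0,1],[0,0,-0.2,0,1],[0,0,-0.2,0,1],[0,0,-0.2,0,1],[0,0,-0.1,0,1],[0,0,0,0,1],[0,0,0,0,1],[0,0,0,0,1],[0,0,0,0,1],[0,0,0,0,1]],
  ],
)

```text
t: 18.0
tool_pos: [0.5917, 0.2159, 0.1276]
tool_rot: [180.0, 0.0, 176.3]
wrist_force: [-0.4, 0.6, -1.3]
width: 0.0213
```

```bash
python3 - <<'E'
from h import *
s=capture("side");t=capture("top")
cv2.imwrite("pics/s12f.png",s[:,:,::-1]);cv2.imwrite("pics/t12f.png",t[:,:,::-1])
A=cv2.resize(s[270:345,220:305,::-1],None,fx=8,fy=8,interpolation=cv2.INTER_CUBIC)
cv2.imwrite("pics/s12.png",np.clip(A*1.8,0,255).astype('uint8'))
A=cv2.resize(t[165:225,180:240,::-1],None,fx=9,fy=9,interpolation=cv2.INTER_CUBIC)
cv2.imwrite("pics/t12.png",np.clip(A*1.6,0,255).astype('uint8'))
g=get_state();print(g['tool_pos'],g['tool_rot'],g['width'],g['wrist_force'])
E
```

```text
[0.59167218 0.21585192 0.12750321] [1.79987686e+02 2.00782671e-02 1.76295077e+02] 0.0215529399730858 [ 0.05800867  0.47730861 -0.59623704]
```

View pics/s12.png

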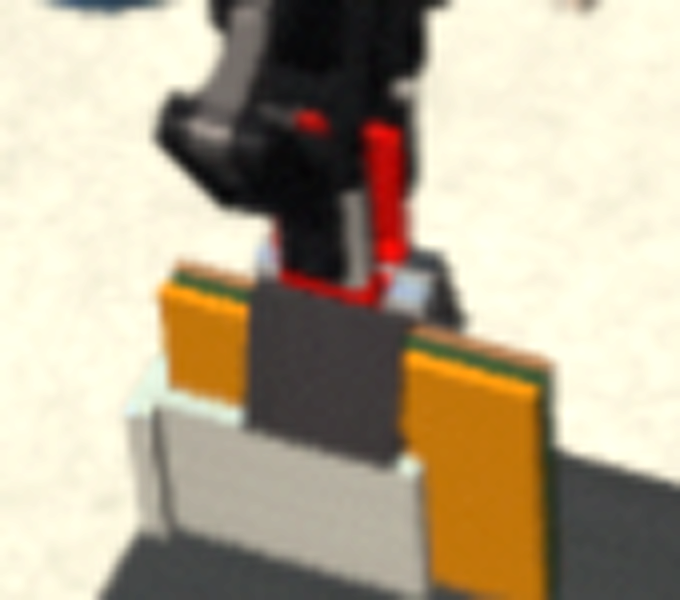

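View pics/t12.png

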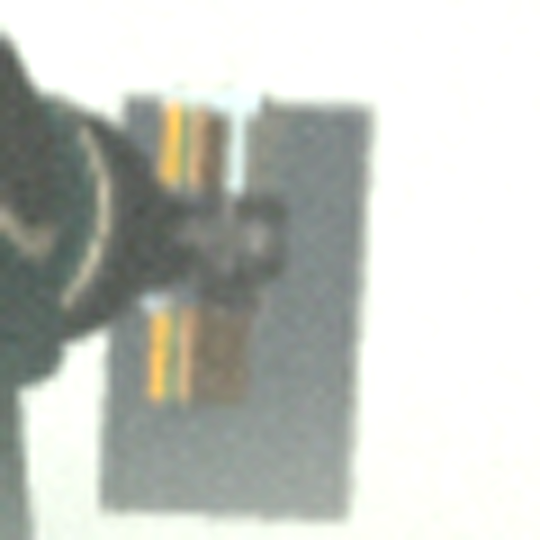

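View pics/s12f.png

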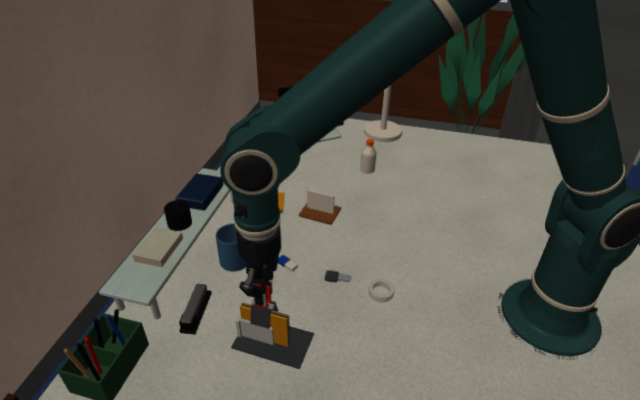

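```bash
python3 - <<'E'
from meas import *
a=np.radians(-4.1);O=np.array([.593,.2145])
def st(p):
    d=p[:2]-O; return (1000*np.array([np.cos(a)*d[0]+np.sin(a)*d[1],-np.sin(a)*d[0]+np.cos(a)*d[1]])).round(1)
T=get_state()['tool_pos'];print("tcp",st(T))
s1=lambda u,v:tz(u,v,220,270,8)
print("near lip",[st(onz("side",s1(*p),T[2]-.0575)) for p in[(245,430),(397,465)]])
print("far jaw",[st(onz("side",s1(465,325),z)) for z in (.08,.085,.091)])
print("barrel end -x",[st(onz("side",s1(408,292),.110))])
print("boards",[st(onz("side",s1(*p),.091)) for p in[(162,288),(540,388),(178,262),(552,362)]])
E
```

```text
tcp [-1.4  1.3]
near lip [array([19.9, 24.5]), array([-19.5,  22.2])]
far jaw [array([-22.3, -16. ]), array([-24.1, -12.1]), array([-26.2,  -7.5])]
barrel end -x [array([-16.1,   2.1])]
boards [array([49.1,  5.9]), array([-50.6,   4.8]), array([49., -3.]), array([-50.5,  -3.6])]
```

```bash
python3 -c "
from cell import *
print(finish_job())"
```

```text
the job is handed in; nothing more can be done
None
```

The three boards are flush against the end stop. The gripper is still holding the spring clip open astride the middle of their top edges. The job was handed in at about 18 s of the 58 s allowed.

**Boards:** I pushed all three together with the closed fingers until the stop pushed back at about 7.5 N with no further movement. In the side view, both after that push and again with the clip in place, the boards' free ends line up within about 0.5 mm of each other. The first top view read the brown board about 2 mm off the other two; I took that as blur in a coarse picture.

**Clip:** I squeezed it at its handles with a 28 N grip. The opening reads about 21.5 mm, which matches the clip's stop at 22 mm.
- **Position:** it is within about 1 mm of the boards' middle along their length. Across them it is well centred, with roughly 8 mm between each lip and the boards.
- **Depth:** from the robot's pose and the clip's sizes, the lips are about 2 cm below the board tops. They are about 14 mm above the stand walls, and the pivot barrel clears the board tops by about 13 mm.
- **Contact:** the wrist force is about zero, so nothing appears to be touching the boards.

**Limits of the checks:**
- The two cameras disagree by about 3 mm in absolute position. I used their mean and judged the final fit within the side view.
- The far lip is hidden behind the boards, so its position is partly inferred from the clip's sizes.
- The rest and the other things on the desk look undisturbed in the last side picture, except where the arm hides the stack of spare boards and part of the mug.

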